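# Clear and nest the stacking cups

### The arm

A 6-joint arm with a two-finger parallel gripper is mounted at the origin on a cart in front of the work surface, level with it; the furniture and walls round the work are solid. World frame = base frame: x ahead of the robot, y to its left, z up, the work surface at z = 0. Lengths are in mm, angles in degrees, forces in N, time in s.
With the tool pointing down it reaches from about 325 to 875 mm from the base axis. Payload 4.4 kg.
Tool frame: the origin (TCP) lies midway between the tips of the shut fingers; the grasp point (between the pads) lies 19 mm behind it; z points along the fingers, y is the direction in which the jaws open and shut (so a half turn about z gives the same grasp; the last joint's range is limited). The gripper opens to 85 mm and grips with 20 to 120 N. Pads are 22 mm wide; open, the fingers measure 114 mm over their backs; the gripper's body (76 mm by 85 mm) begins 54 mm behind the grasp point. The pads swing forward as they close: fully open they stand 13 mm farther back than shut.
Start: joints at [62.08, 11.837, 88.321, -0, 79.842, -8.623], TCP at [190.029, 542.694, 231.282] pointing down, gripper open.
Joint ranges: [-156.59, 156.59], [-49.26, 127.26], [12.9, 141.05], [-63.56, 243.56], [4.71, 150.69], [-161.64, 161.64]. Speed limits (degrees/s): [159.86, 159.86, 180, 180, 180, 180].

### API

Orientations are given as [roll, pitch, yaw] about the fixed x, y, z axes, in that order (R = Rz(yaw) Ry(pitch) Rx(roll)).
In Python, from workcell import ctrl, viewer gives the robot as it stands. Calls block until the motion is done:
- ctrl.movep(position, orientation): joint-space move of the TCP to a pose.
- ctrl.move_linear(position, feed=150, rot=None, stop_force=None): straight line of the TCP; rot=None keeps the orientation; feed is the mean speed in mm/s. With stop_force (N) it stops when the force on the tool has changed by that much, and returns True; else False.
- ctrl.goto_joints(angles): joint-space move.
- ctrl.command_gripper(opening): finger opening in mm; the grip force is fixed at half the most; returns when the fingers have stopped.
- ctrl.hold(seconds).
- ctrl.inverse_kinematics(position, orientation): joint angles nearest the present ones, or None.
- ctrl.read_state(): the state.
- viewer.capture(name): name is "scene" or "top"; returns the picture (384x512x3 uint8, blue, green, red); there is no depth.
- viewer.calibration(name): a dict with "K" (3x3 intrinsics, pixels), "k1" (the pictures are not rectified: a ray, as slopes to the right and down, at radius r is drawn at 1 + k1 r^2 times it, then the intrinsics apply), "world_from_camera" (4x4, takes a point from camera to world coordinates). Camera axes: x right, y down, z forward; pixel columns grow to the right and rows downward; lengths in mm; the calibration is good to about 2 mm. A picture is of the moment at which its call begins. calibration takes no time and is no camera call.
A pose or a line that the arm cannot do raises ctrl.IKError and nothing moves.
- ctrl.job_done(): hands the job in, once; it reports no verdict.
The state is a dict: "clock": time; "joints": joint angles; "qd": joint speeds; "tau": joint torques, N m; "tool_pos": TCP position; "orientation": TCP orientation; "force": force on the tool from outside, world axes, zero at the start; "moment": the same for the moment, N m; "opening": finger opening in mm.
Only numpy, scipy, OpenCV 4.12 (cv2) and the standard library are available. Lean on these libraries where they do the work, as an engineer would, in place of code of your own. Each camera call takes 0.05 s, during which the arm holds its last target. There are 200 camera calls.

### The job

Put the cups away as one stack: take the wooden dowel out of the cup that stands in the wooden stand and put it in the open plywood tray, and nest the two other cups like it (not the mug) into that cup, one inside the other in either order, fully down and upright. The first cup stays in its stand, and leave the mug, the tape roll and the sanding block where they are.

Things in the scene. Friction and masses are not known exactly. Their poses are not given: they have to be found in the camera images.
- cup_base: round dark grey plastic stacking cup, open top, 90 mm tall: foot 39 mm across, tapering out to 58 mm at a shoulder 60 mm up, then a straight collar 68 mm over; wall 2.5, floor 4 mm. Origin: centre of the foot's underside, z up. Stands loose in the stand's well, foot 6 mm and rim 96 mm above the table, and holds the dowel.
- cup_1: round dark grey plastic stacking cup, open top, 90 mm tall: foot 39 mm across, tapering out to 58 mm at a shoulder 60 mm up, then a straight collar 68 mm over; wall 2.5, floor 4 mm. Origin: centre of the foot's underside, z up. Empty, on the table, 85 to 170 g. Nested, its shoulder rests on the lower cup's rim: origin 30 mm above that cup's, collar free above; 2 mm of play.
- cup_2: round dark grey plastic stacking cup, open top, 90 mm tall: foot 39 mm across, tapering out to 58 mm at a shoulder 60 mm up, then a straight collar 68 mm over; wall 2.5, floor 4 mm. Origin: centre of the foot's underside, z up. The other empty one on the table; all that is said of cup_1 holds for it.
- dowel: square wooden dowel 16 x 16 x 120 mm, 30 g; at the start it stands on end, loose, inside cup_base, 34 mm of it above the rim. Origin: middle of its length, centre of one long face; own y along its length (up at the start), own z from that face into the wood (the wood's centre is at z = +8 mm).
- tray: open plywood tray fixed to the table, 150 (own x) by 200 (own y) mm, 45 mm high, 7 mm walls and floor. Origin at the centre of its underside.
- stand: wooden stand fixed to the table, 96 x 96 x 26 mm, with a round well in the middle. Origin at the centre of its underside.
- stand_well (a point): centre of the floor of the stand's well, 6 mm above the table; the well is 49 mm across and 20 mm deep.
- mug: steel mug with a handle at its own +y, straight-sided, 74 mm across, 85 mm tall; bystander standing loose among the cups. Origin at the centre of its underside.
- masking_tape: roll of masking tape lying flat, 100 mm across, 36 mm high; loose bystander at the back. Origin at the centre of its underside.
- sanding_block: wooden sanding block, 69 x 124 x 30 mm; loose bystander at the back. Origin at the centre of its underside.
Things that resemble listed ones, but are neither listed nor needed, are in the scene too. Leave any orange look-alike of the cup_2 alone.

How it is judged (in metres and radians):
At the end, for the whole second after the job is handed in: Both loose cups nested in turn on the stand's cup, each within 6 mm of centre and 26 to 34 mm above the one below; all within 0.1 rad of upright, at rest; lowest within 8 mm of the well's centre and 5 mm of its floor; dowel's middle inside the tray, under 80 mm up, at rest (((horizontal distance between cup_1 and cup_base below 0.006 m and z of cup_1 in the frame of cup_base between 0.026 and 0.034 m and horizontal distance between cup_2 and cup_1 below 0.006 m and z of cup_2 in the frame of cup_1 between 0.026 and 0.034 m) or (horizontal distance between cup_2 and cup_base below 0.006 m and z of cup_2 in the frame of cup_base between 0.026 and 0.034 m and horizontal distance between cup_1 and cup_2 below 0.006 m and z of cup_1 in the frame of cup_2 between 0.026 and 0.034 m)) and horizontal distance between cup_base and stand_well below 0.008 m and z of cup_base in the frame of stand below 0.011 m and angle between each of cup_base, cup_1, cup_2's own z axis and vertical below 0.1 rad and linear speed of each of cup_base, cup_1, cup_2 below 0.02 m/s and x of dowel in the frame of tray between -0.071 and 0.071 m and y of dowel in the frame of tray between -0.096 and 0.096 m and z of dowel in the frame of tray below 0.08 m and linear speed of dowel below 0.03 m/s); the robot touches nothing.
It fails at once if the mug, tape roll or sanding block is moved more than 30 mm (distance of any of mug, masking_tape, sanding_block from where it was at the start of the episode above 0.03 m).
It also fails if it takes over 67 s, if anything falls off the work surface, if the arm or the gripper's body presses on something with over 40 N, if the wrist force passes 120 N, or if a joint passes its speed limit or range.

## Working session

There is one attempt and no reset: what is moved stays moved. The work goes in short steps, each a Python script; the robot and the scene stay as the last script left them, time stands still between calls to the robot, and variables do not carry over. Pictures are saved under pics/ and viewed, about 8 in all and at most 12, crops included, and the job is handed in when it is done.

```bash
mkdir -p pics; ls; python3 - <<'E'
from workcell import ctrl, viewer
import cv2
for n in ("scene","top"):
    im=viewer.capture(n); cv2.imwrite(f"pics/{n}0.png",im)
    c=viewer.calibration(n); print(n,c)
print(ctrl.read_state())
E
```

```text
pics
scene {'K': array([[449.7497284 ,   0.        , 247.12195043],
       [  0.        , 449.7497284 , 192.76020366],
       [  0.        ,   0.        ,   1.        ]]), 'k1': -0.128950087612464, 'world_from_camera': array([[ 5.42985263e-01, -4.64905705e-01,  6.99306577e-01,
        -4.68321235e+02],
       [-8.39716577e-01, -3.07111741e-01,  4.47837524e-01,
        -6.58231525e+02],
       [ 6.56304098e-03, -8.30388502e-01, -5.57146177e-01,
         8.80286108e+02],
       [ 0.00000000e+00,  0.00000000e+00,  0.00000000e+00,
         1.00000000e+00]])}
top {'K': array([[448.94761765,   0.        , 253.38426482],
       [  0.        , 448.94761765, 201.73692603],
       [  0.        ,   0.        ,   1.        ]]), 'k1': -0.060229313233361205, 'world_from_camera': array([[-8.86655914e-03, -9.98971652e-01,  4.44637195e-02,
         4.59482245e+02],
       [-9.99923078e-01,  9.24312143e-03,  8.27054462e-03,
        -1.22296359e+01],
       [-8.67302319e-03, -4.43869680e-02, -9.98976764e-01,
         1.57567411e+03],
       [ 0.00000000e+00,  0.00000000e+00,  0.00000000e+00,
         1.00000000e+00]])}
{'clock': 0.1, 'joints': array([ 6.20817733e+01,  1.18807271e+01,  8.83966184e+01,  1.47298779e-03,
        7.98411342e+01, -8.62275112e+00]), 'qd': array([ 0.08005065, -0.023994  , -0.21525536, -0.04541224, -0.00214324,
       -0.06401035]), 'tau': array([-5.29497702e-04, -3.84095621e+01, -2.92549163e+01, -8.45895011e-05,
        4.83128184e-03, -4.31008615e-06]), 'tool_pos': array([189.68248379, 542.09458969, 230.22834699]), 'orientation': array([-1.79883077e+02, -1.91963873e-02,  1.60704244e+02]), 'force': array([-0.05425699, -0.53422514,  0.50705505]), 'moment': array([0.00582629, 0.03072726, 0.04147606]), 'opening': 85.40879484939424}
```

View pics/scene0.png

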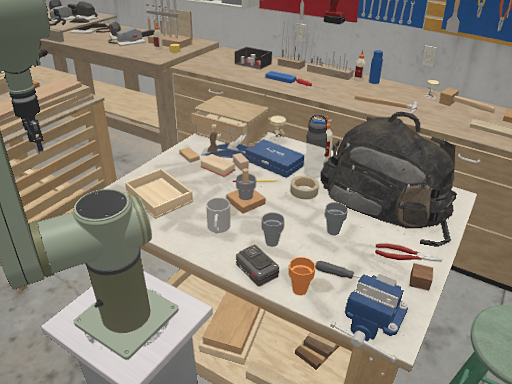

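View pics/top0.png

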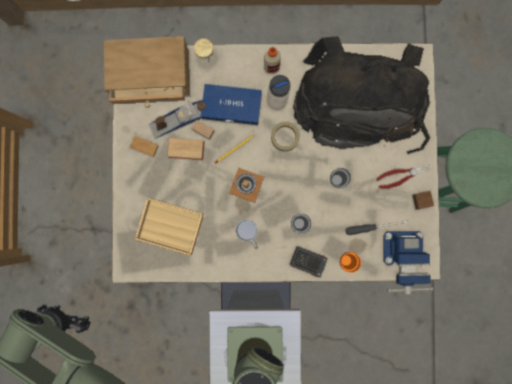

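The scene view shows the stand, cup and dowel at (245,185), the mug at (218,215), and grey cups at (272,229) and (335,217). The orange look-alike is at (301,275) and the tray at (159,192). In the top view these are: stand (247,184), mug (247,230) with its handle, cups (301,224) and (340,178), orange (350,262), tray (169,226). I'll enlarge to confirm this and measure.

```bash
cat > h.py <<'E'
from workcell import ctrl, viewer
import numpy as np, cv2
from scipy.optimize import least_squares
def cal(n):
    c=viewer.calibration(n); return c["K"],np.array([c["k1"],0,0,0.]),c["world_from_camera"]
def proj(n,P):
    K,d,T=cal(n); Ti=np.linalg.inv(T)
    return cv2.projectPoints(np.float64(P).reshape(-1,3),cv2.Rodrigues(Ti[:3,:3])[0],Ti[:3,3],K,d)[0][:,0]
def ray(n,uv):
    K,d,T=cal(n); p=cv2.undistortPoints(np.float64([[uv]]),K,d)[0,0]
    return T[:3,3],T[:3,:3]@np.array([p[0],p[1],1])
def onz(n,uv,z):
    o,r=ray(n,uv); return o+r*(z-o[2])/r[2]
def tri(a,b):  # uv scene, uv top
    o1,r1=ray("scene",a);o2,r2=ray("top",b)
    s=np.linalg.lstsq(np.c_[r1,-r2],o2-o1,rcond=None)[0]
    p,q=o1+s[0]*r1,o2+s[1]*r2
    return (p+q)/2,np.linalg.norm(p-q)
def crop(im,x,y,w,h,k):
    return cv2.resize(im[y:y+h,x:x+w],None,fx=k,fy=k,interpolation=cv2.INTER_CUBIC)
E
python3 - <<'E'
from h import *
s=cv2.imread("pics/scene0.png");t=cv2.imread("pics/top0.png")
a=crop(s,195,145,160,105,5);cv2.imwrite("pics/c1.png",a)
b=crop(t,215,150,145,110,5);cv2.imwrite("pics/c2.png",b)
E
```

```text
(no output)
```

View pics/c1.png

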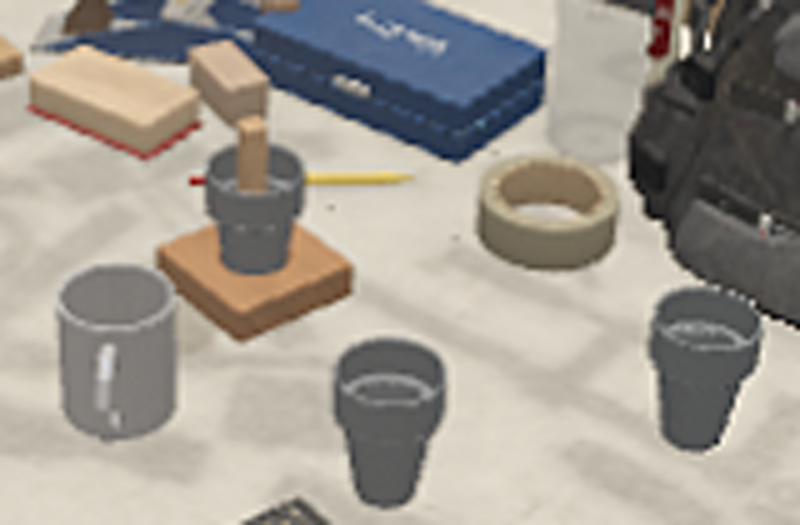

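View pics/c2.png

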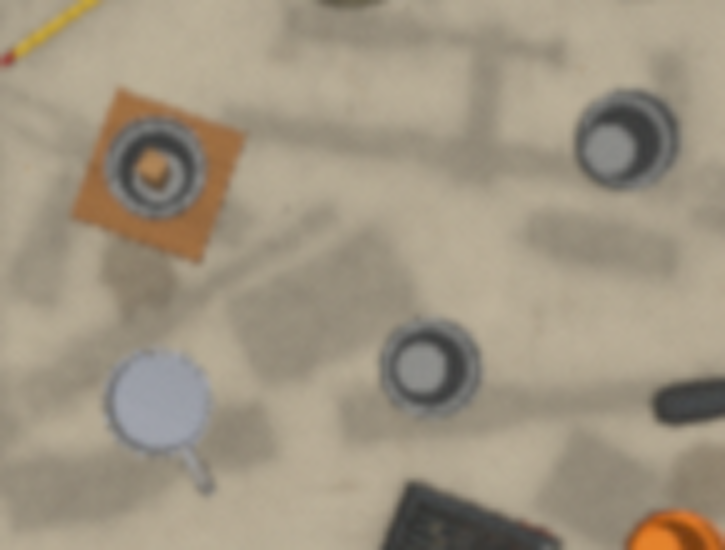

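```bash
cat >> h.py <<'E'
A=np.linspace(0,2*np.pi,120,endpoint=False)
def ring(r,z): return np.c_[r*np.cos(A),r*np.sin(A),0*A+z]
CUP=np.r_[ring(19.5,0),ring(29,60),ring(34,60),ring(34,90)]
MUG=np.r_[ring(37,0),ring(37,85)]
def ext(p): 
    d=np.array([[1,0],[0,1],[1,1],[1,-1]])/1.; q=p@(d/np.linalg.norm(d,axis=1)[:,None]).T
    return np.r_[q.max(0),q.min(0)]
E
cat > fit.py <<'E'
from h import *
s=cv2.imread("pics/scene0.png");t=cv2.imread("pics/top0.png")
def unc(p,o): return (np.array(p)+.5)/5-.5+np.array(o)
items={"A":((389,374),(430,368)),"B":((706,320),(627,139)),"base":((255,174),(155,167)),"mug":((117,296),(159,401)),"doweltop":((252,122),(154,168))}
for k,(a,b) in items.items():
    print(k,*[np.round(v,1) for v in tri(unc(a,(195,145)),unc(b,(215,150)))])
# silhouettes
for k in ("A","B"):
    ex={}
    for n,im,o in (("scene",s,(195,145)),("top",t,(215,150))):
        c=unc(items[k][0 if n=="scene" else 1],o)
        x,y=(c-[30,26]).astype(int); roi=cv2.resize(im[y:y+70,x:x+60],None,fx=4,fy=4,interpolation=cv2.INTER_LINEAR)
        g=cv2.cvtColor(roi,cv2.COLOR_BGR2GRAY); m=(g<(125 if n=="scene" else 120)).astype(np.uint8)
        m=cv2.morphologyEx(m,cv2.MORPH_OPEN,np.ones((5,5)));
        l,L=cv2.connectedComponents(m); cx=(c-[x,y])*4
        ys,xs=np.nonzero(L>0); d=np.hypot(xs-cx[0],ys-cx[1]); lab=L[ys[d.argmin()],xs[d.argmin()]]
        ys,xs=np.nonzero(L==lab); p=(np.c_[xs,ys]+.5)/4-.5+[x,y]
        ex[n]=ext(p); print(k,n,len(p)/16,ex[n].round(1))
    f=lambda q:np.r_[ext(proj("scene",CUP+q))-ex["scene"],ext(proj("top",CUP+q))-ex["top"]]
    x0=np.r_[tri(*[unc(i,o) for i,o in zip(items[k],((195,145),(215,150)))])[0]-[0,0,90]]
    r=least_squares(f,x0,loss="soft_l1"); print(k,r.x.round(1),r.fun.round(1))
# stand corners z=26, tray corners
P=[onz("top",unc(c,(215,150)),26)[:2] for c in ((120,88),(246,132),(203,264),(73,215))]
P=np.array(P);print("stand",P.round(1),P.mean(0).round(1),[round(np.linalg.norm(P[i]-P[i-1]),1) for i in range(4)])
print("yaw",np.degrees(np.arctan2(*(P[1]-P[0])[::-1])))
print("tray ctr",onz("top",(169,226.5),45))
cv2.imwrite("pics/c3.png",np.hstack([crop(t,228,165,38,38,10),crop(s,225,162,38,38,10)]))
E
python3 fit.py
```

```text
A [ 453.3 -156.1   84.9] 0.6
B [ 604.7 -290.1   85.4] 1.7
base [588.3  25.2  89.1] 0.5
mug [432.7  24.4  82.6] 0.5
doweltop [584.   24.8 131.4] 0.4
A scene 523.75 [283.1 246.1 368.2  46.5 261.4 212.6 338.7  15.9]
A top 218.4375 [310.1 232.4 380.6  64.2 291.1 214.4 360.4  44.5]
A [ 452.9 -156.5   -3.3] [ 0.9  0.8  0.7  0.5 -0.9 -0.5 -1.  -1.1  1.   1.2  0.3  0.9 -1.2 -1.4
 -0.5 -0.3]
B scene 1429.5625 [364.4 234.6 408.7 129.2 321.4 181.6 355.7  67.5]
B top 262.3125 [350.4 187.4 375.8 125.7 329.6 167.9 356.6 103.9]
B [ 599.  -282.4   51.6] [-18.3 -13.1 -15.  -20.8   0.7   5.5   7.8   7.9   1.3   1.2   1.4   0.6
  -0.6  -1.1  -0.9  -0.3]
stand [[648.9  50.8]
 [617.4 -36.3]
 [526.1  -5.7]
 [560.9  84. ]] [588.3  23.2] [np.float64(94.0), np.float64(92.6), np.float64(96.3), np.float64(96.2)]
yaw -109.88671708789224
tray ctr [445.55731772 289.62654697  45.        ]
```

View pics/c3.png

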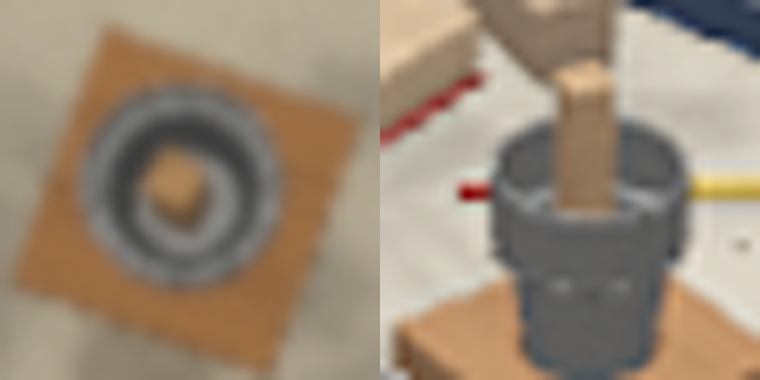

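Each of the two grey tapered cups shows a collar step and an open floor: A at scene (272,221) / top (301,224), B at scene (336,209) / top (340,178). The steel one at scene (218,205) has a handle, so it is the mug, and the orange one is excluded. The dowel stands upright at about (585,25), with face normals near 49°/−41°. Its top measures 131 mm against a computed 130. Next I take the dowel out.

```bash
cat > d.py <<'E'
from h import *
for n,uv in (("A",(300.6,223.4)),("B",(340.0,177.7))): print(n,onz("top",uv,90).round(1))
print("base",onz("top",(245.6,183.1),96).round(1))
def st(m): s=ctrl.read_state(); print(m,round(s["clock"],2),s["tool_pos"].round(1),s["force"].round(1),round(s["opening"],1))
R=[180,0,139]
ctrl.movep([585,25,200],R); st("above")
print(ctrl.move_linear([585,25,103],stop_force=8)); st("down")
ctrl.command_gripper(8); st("closed")
ctrl.move_linear([585,25,250]); st("up")
cv2.imwrite("pics/d1.png",np.hstack([crop(viewer.capture("scene"),205,110,80,100,5),crop(viewer.capture("top"),210,130,80,100,5)]))
E
python3 d.py
```

```text
A [ 452.5 -155.4   90. ]
B [ 602.9 -288.5   90. ]
base [587.3  25.2  96. ]
above 2.42 [584.9  26.  200.1] [ 0.4  0.7 -0.1] 85.2
False
down 3.23 [585.9  25.1 103.9] [ 0.4  0.7 -0.1] 85.3
closed 3.87 [585.4  24.9 103.5] [ 0.5 -0.2  1.2] 15.1
up 5.0 [584.2  25.1 248.5] [-0.3 -0.  -0.2] 14.6
```

View pics/d1.png

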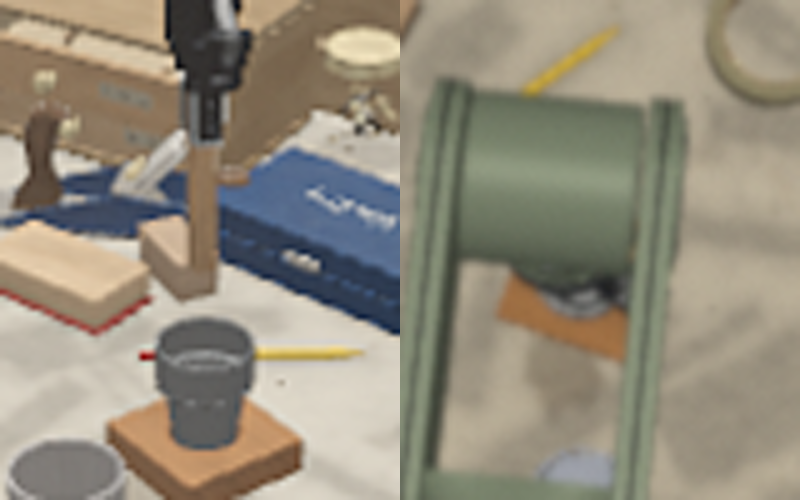

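The dowel is out, and the base cup still sits in its stand. Next: dowel into the tray, then cup A.

```bash
cat >> h.py <<'E'
def st(m): s=ctrl.read_state(); print(m,round(s["clock"],2),s["tool_pos"].round(1),s["force"].round(1),round(s["opening"],1))
def pick(x,y,yaw,z=58):
    ctrl.movep([x,y,150],[180,0,yaw-90]); st("above")
    print(ctrl.move_linear([x,y,z],stop_force=8)); st("down")
    ctrl.command_gripper(60); st("g1")
    ctrl.command_gripper(85); ctrl.movep([x,y,z],[180,0,yaw]); st("turned")
    ctrl.command_gripper(60); st("g2")
    ctrl.move_linear([x,y,225]); st("up")
E
python3 - <<'E'
from h import *
R=[180,0,139]
ctrl.movep([446,289,250],R); st("tray")
print(ctrl.move_linear([446,289,140]), ctrl.move_linear([446,289,96],feed=50,stop_force=4)); st("down")
ctrl.command_gripper(60); st("open")
ctrl.move_linear([446,289,250]); st("up")
ctrl.command_gripper(85)
pick(452.6,-155.8,116)
cv2.imwrite("pics/e1.png",np.hstack([crop(viewer.capture("scene"),120,150,80,100,5),crop(viewer.capture("scene"),220,120,80,100,5)]))
E
```

```text
tray 6.24 [446.7 288.3 250. ] [-0.   0.8  0. ] 14.6
False True
down 7.87 [445.4 288.8 100.4] [-0.7 -0.   4.1] 14.7
open 8.37 [444.5 288.3  99.7] [-0.2 -1.1 -0. ] 60.4
up 9.52 [445.2 288.7 248.7] [-0.3  0.3 -1.1] 60.0
above 11.56 [ 453.1 -155.3  150.3] [0.4 0.3 0.3] 85.0
False
down 12.32 [ 453.4 -155.9   58.6] [1.1 0.2 0.4] 85.3
g1 12.64 [ 454.2 -156.6   60.1] [-0.1 -0.2  4.8] 66.7
turned 14.37 [ 452.6 -155.8   58. ] [-0.3  0.7 -0.6] 85.2
g2 14.68 [ 453.3 -156.3   58.7] [ 0.8 -0.6  4.4] 65.9
up 15.95 [ 451.8 -155.3  223.7] [-0.5 -0.4 -1.3] 66.3
```

View pics/e1.png

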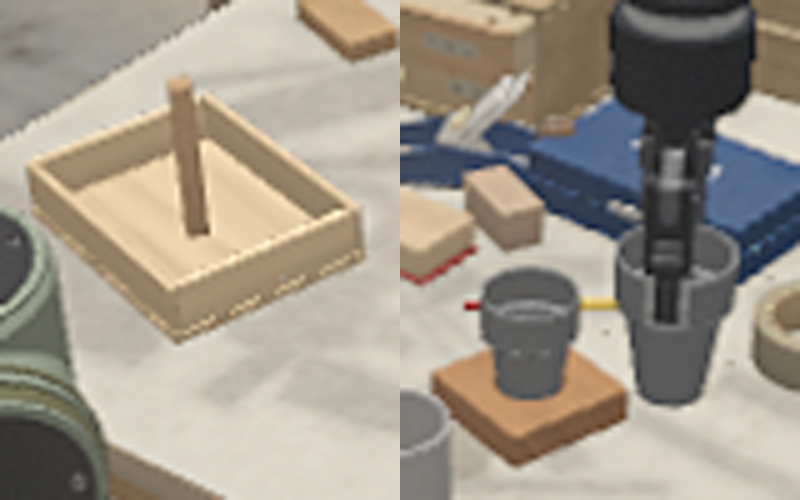

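The dowel stands in the tray. Cup A is held upright, with the fingertips just above its shoulder. Now I nest it.

```bash
cat >> h.py <<'E'
def nest(zn,yaw,x=587.5,y=24.6):
    ctrl.movep([x,y,zn+115],[180,0,yaw]); st("over")
    ctrl.move_linear([x,y,zn+30],feed=120)
    print(ctrl.move_linear([x,y,zn-4],feed=40,stop_force=8)); st("landed")
    ctrl.command_gripper(85); st("open")
    ctrl.move_linear([x,y,zn+110]); st("up")
E
python3 - <<'E'
from h import *
nest(94,116)
pick(603,-288.8,90)
cv2.imwrite("pics/e2.png",np.hstack([crop(viewer.capture("scene"),210,120,80,100,5),crop(viewer.capture("scene"),290,110,80,100,5)]))
E
```

```text
over 16.95 [587.   23.7 208.6] [-0.5  0.1 -1.2] 66.2
True
landed 18.5 [587.3  25.2  94.7] [0.  0.5 3.3] 66.6
open 18.83 [585.8  25.   93.4] [-0.3 -0.  -0.1] 85.2
up 19.72 [586.6  24.7 202.8] [-0.3  0.1 -0.1] 84.7
above 21.1 [ 603.  -287.9  149.4] [ 0.   0.2 -0.3] 84.8
False
down 21.87 [ 603.9 -289.    59. ] [ 0.3 -0.5 -1.2] 85.2
g1 22.18 [ 604.9 -290.1   60.9] [-0.1 -0.5  6.1] 67.0
turned 23.9 [ 602.9 -288.8   57.9] [-0.2 -0.6  0.6] 84.7
g2 24.21 [ 603.6 -289.1   58.6] [ 0.9 -0.7  2.2] 65.5
up 25.48 [ 602.2 -288.3  223.3] [ 0.6 -1.4 -1.7] 65.2
```

View pics/e2.png

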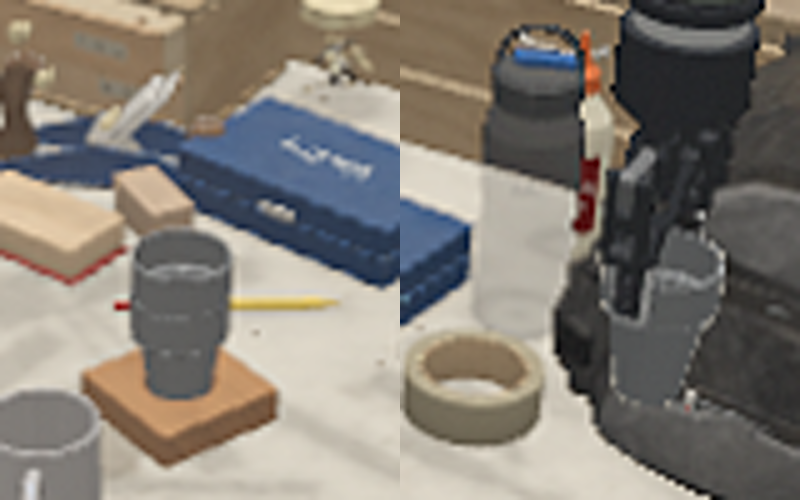

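Cup A is fully seated: it landed at TCP z 94.7 against an expected 94. Cup B is in the jaws, so I nest it and then retreat and check.

```bash
python3 - <<'E'
from h import *
nest(124,90)
ctrl.movep([300,330,330],[180,0,139]); ctrl.hold(1); st("clear")
s=viewer.capture("scene");t=viewer.capture("top");cv2.imwrite("pics/scene9.png",s);cv2.imwrite("pics/top9.png",t)
# predicted rims of the three cups, as fits
for im,n in ((s,"scene"),(t,"top")):
    for c,r in (([587.8,24.6],156),):
        pass
a=crop(s,215,130,65,100,6); b=crop(t,222,160,65,100,6)
cv2.imwrite("pics/e3.png",np.hstack([a,b]))
cv2.imwrite("pics/e4.png",np.hstack([s[100:330,110:390],t[100:330,110:390]]))
E
```

```text
over 26.77 [587.9  23.5 239. ] [-0.4 -0.1 -3.6] 65.1
True
landed 28.33 [586.5  25.2 124.6] [-0.5  0.2  6. ] 65.4
open 28.68 [585.4  25.  123. ] [0.1 0.6 0.2] 85.0
up 29.57 [586.7  24.7 232.8] [-0.6 -0.1  0.3] 84.9
clear 32.15 [300. 330. 330.] [-0.4  0.3 -0.1] 85.0
```

View pics/e3.png

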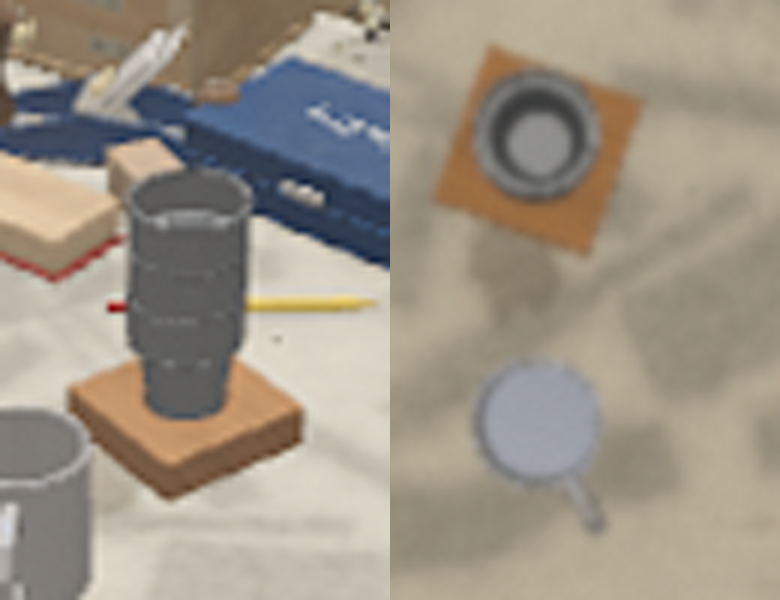

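View pics/e4.png

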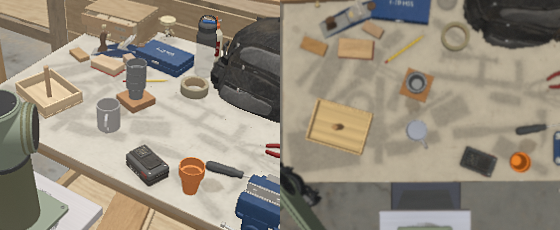

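The stack is straight, with three even collars (scene crop (188,290)). The dowel stands inside the tray, and the bystanders look unmoved. One last numeric check, then I hand in.

```bash
python3 - <<'E'
from h import *
def u(p,o): return (np.array(p)+.5)/6-.5+np.array(o)
a=u((190,198),(215,130)); b=u((147,135),(222,160))
print(onz("top",b,156).round(1),[np.round(v,1) for v in tri(a,b)])
d=[cv2.absdiff(cv2.imread(f"pics/{n}0.png"),cv2.imread(f"pics/{n}9.png")).max(2) for n in ("top",)][0]
print("mug/tape/block diff",[int(np.percentile(d[y-12:y+12,x-14:x+14],95)) for x,y in ((247,230),(285,137),(186,148))])
ctrl.job_done(); st("done")
E
```

```text
[585.3  22.1 156. ] [array([585.7,  21.7, 155.6]), np.float64(1.2)]
mug/tape/block diff [3, 3, 3]
the job is handed in; nothing more can be done
the job is handed in; nothing more can be done
```

The job is handed in, at about 32 s of the 67 s allowed; no verdict is reported.

I stood the dowel upright in the tray, then nested the two loose grey cups one after the other into the cup in the stand.

**Nesting:** the cups landed at TCP z 94.7 and 124.6 mm (94 and 124 expected), about 30 mm apart. In the pictures the stack is straight and upright.

**Stack position:** the top rim measured from two views at (586, 22, 156) mm; its computed height is 156. That is about 2–3 mm from the stand centre I measured at the start, about the calibration error.

**Dowel:** it stands on end near the middle of the tray, with its own middle about 67 mm up by computation, under the 80 mm limit. It was still standing over 20 s after release.

**Bystanders:** the mug, tape roll and sanding block show no change between the first and last top pictures.

**Disagreements:**
- The first two-view rim heights came out 4–7 mm low. I took these as errors in picking the pixels and did not correct them.
- The two-view silhouette fit failed for the right-hand cup, because its outline merged with the backpack. I used its top-view position instead, and the grasp held.

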